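# Shut and bolt the tilt-out seed bin

### The job

The white seed bin on the feeding counter has been left tilted open: push it fully shut with the fingertips, and then push the bolt on its roof all the way home through the steel loop, by its black thumb piece. Only push: do not pinch the thumb piece or reach inside the bin, and leave the bowl, cup, leaf dish and scoop standing where they are.

Things in the scene. Friction and masses are not known exactly. Their poses are not given: they have to be found in the camera images.
- unit: Fixed green housing of the seed bin, 160 (x) x 220 (y) x 155 mm. Origin at the centre of its underside, on the counter; x points from the open front to the back, y to the left seen from the front, z up. Its front is at x = -80 mm, its flat roof at z = 155 mm. The steel bolt lies on the roof along the front edge and slides along y.
- bin (a joint): Tilt (rad) of the white bin: 0 = fully shut against a stop, larger = tilted out to the housing's -x, up to 0.75. Hinge line parallel to the housing's y, at x = -84, z = 12 mm in its frame. Front panel 214 mm wide, 148 mm high from the hinge up, 6 mm thick. It stays where left; 1 to 6 N at the top edge shut it. Inner walls, not to be touched, begin 13 mm below that edge behind the panel (bin_c0 to c4).
- bin_lip (a point): Middle of the top edge of the bin's front panel, on its outer face (the face to push), 148 mm from the hinge line. Behind it the bin carries the steel loop for the bolt, on a plate 26 mm wide (y); with the bin shut it stands 29 mm above this edge and reaches 41 mm behind the outer face.
- bolt (a joint): Travel (m) of the bolt along the housing's +y: 0 = drawn back, 0.040 = home against its stop, with the rod 25 mm past the loop's middle. It stays where it is left and takes 2 to 4 N to slide. Slide it only with the bin shut, or the loop is not in line.
- thumb_push (a point): Centre of the flat push face (bolt_c1) of the bolt's upright black thumb piece: it looks to the housing's -y, is 24 (x) x 34 mm (z), its centre 21 mm above the roof, 60 mm in front of the housing's centre and, with the bolt fully back, 83.5 mm to -y of it. To its -y is only a 3 mm plate. The piece is 17 mm thick with a ridge 6 mm higher; touching it and the opposite face (bolt_c2) at once is pinching.
- keeper (a point): Where the middle of the steel loop stands when the bin is shut, 15 mm above the roof.
- bowl: Glass bowl, 116 mm across the rim, 55 mm high, loose. Origin at the centre of its underside.
- cup: Stainless steel cup, 72 mm across, 80 mm high, loose. Origin at the centre of its underside.
- leaf_dish: Terracotta dish shaped like a leaf, 149 (x, stem to -x) x 94 x 18 mm, loose. Origin at its underside, near the middle.
- scoop: Bamboo scoop, 178 (x, blade to +x) x 52 x 26 mm, loose. Origin at its underside, near the middle.
Mind the look-alikes: they are no part of the job. Of the things that look like the scoop, the larger one is meant. Several things have the shape of the cup; the one meant has the colours described above.

How it is judged (in metres and radians):
On the way, in this order (a step that is already met when the one before it is completed fails the run):
1. the bin is pushed fully shut (value of joint bin below 0.035 rad), for 0.2 s.
2. then the bolt is pushed home through the loop (value of joint bolt above 0.035 m and value of joint bin below 0.035 rad), for 0.2 s.
At the end, for the whole second after the job is handed in: The bin is shut to within 0.035 rad (5 mm at its top edge), the bolt is within 5 mm of its stop, and the bowl, cup, leaf dish and scoop stand at rest and upright within 20 mm of where they were (all of step 2 and distance of each of bowl, cup, leaf_dish, scoop from where it was at the start of the episode below 0.02 m and linear speed of each of bowl, cup, leaf_dish, scoop below 0.02 m/s and angle between each of bowl, cup, leaf_dish, scoop's own z axis and vertical below 0.2 rad); the robot touches nothing.
It fails at once if the bolt is pushed out while the bin is open (value of joint bolt above 0.015 m and value of joint bin above 0.08 rad).
It fails at once if the thumb piece is pinched (contact force between the fingers and bolt_c1 above 1 N and contact force between the fingers and bolt_c2 above 1 N).
It fails at once if the fingers reach inside the bin (contact force between the fingers and bin_c0 above 1 N or contact force between the fingers and bin_c1 above 1 N or contact force between the fingers and bin_c2 above 1 N or contact force between the fingers and bin_c3 above 1 N or contact force between the fingers and bin_c4 above 1 N).
It fails at once if the bowl, cup, leaf dish or scoop is lifted, tipped or shoved (height (world z) of any of bowl, cup, leaf_dish, scoop above 0.015 m or distance of any of bowl, cup, leaf_dish, scoop from where it was at the start of the episode above 0.03 m or angle between any of bowl, cup, leaf_dish, scoop's own z axis and vertical above 0.35 rad).
It also fails if it takes over 48 s, if anything falls off the work surface, if the arm or the gripper's body presses on something with over 40 N, if the wrist force passes 120 N, or if a joint passes its speed limit or range.

### The arm

A 6-joint arm with a two-finger parallel gripper is mounted at the origin on the work surface. World frame = base frame: x ahead of the robot, y to its left, z up, the work surface at z = 0. Lengths are in m, angles in degrees, forces in N, time in s.
With the tool pointing down it reaches from about 0.35 to 0.775 m from the base axis. Payload 7.3 kg.
Tool frame: the origin (TCP) lies midway between the tips of the shut fingers; the grasp point (between the pads) lies 19 mm behind it; z points along the fingers, y is the line along which they close (so a half turn about z gives the same grasp; the last joint's range is limited). The gripper opens to 92 mm and grips with 3 to 60 N. Pads are 19 mm wide; open, the fingers measure 130 mm over their backs; the gripper's body (75 mm by 190 mm) begins 47 mm behind the grasp point.
Start: joints at [67.895, 19.595, 87.324, -0, 73.075, -8.365], TCP at [0.125, 0.51, 0.227] pointing down, gripper open.
Joint ranges: [-145.02, 145.02], [-44.19, 115.74], [2.07, 154.8], [-57.11, 237.11], [16.16, 152.29], [-177.93, 177.93]. Speed limits (degrees/s): [147.25, 147.25, 180, 180, 180, 180].

### API

Orientations are given as a 3x3 rotation matrix whose columns are the frame's x, y, z axes.
In Python, from rig import robot gives the robot as it stands.
- The arm moves only by the tool send_rows, never from a script. Its argument "rows" is a list of rows, each an object of numbers: "tx", "ty", "tz": the shift along the tool's x, y, z in m; "wx", "wy", "wz": the turn, a rotation vector about the tool's x, y, z in degrees. A call has 1 to 8 rows; each row is the pose to reach, as a shift and turn from the pose commanded when the call began, along the tool's axes at that moment; what a row does not reach only later rows make up. A row lasts 1/10 s, in which the tool goes at most 50 mm and 8.59 degrees, less where a joint would pass 70% of its speed; a pose out of reach is approached as far as the arm can. A call with a gripper value outside its range is refused whole. "jaw" is the gripper's target within -1 to 1 (fully open at 1, half-way at 0, shut at -1), set as the call begins (left out, the last holds). The fingers move at their own pace and stop on an object; "grip_force" is the grip in N (left out, the last holds). Time passes only in rows, so rows that repeat a pose let the fingers close. It gives the time, the measured TCP pose, the force, the opening and the grip force at its end, in the units of the state.
- robot.read_state(): the state, without advancing time (a new reading comes with each control period).
- robot.capture(name): name is "scene" or "top"; returns a dict with "pixels" (400x640x3 uint8, red, green, blue), "z_map" (400x640 float32, m along the optical axis (not along the pixel's ray), 0 where there is no reading), "intrinsics" (3x3 intrinsics, pixels), "k1" (the pictures are not rectified: a ray, as slopes to the right and down, at radius r is drawn at 1 + k1 r^2 times it, then the intrinsics apply), "pose" (4x4, takes a point from camera to world coordinates). Camera axes: x right, y up, looking along -z (the intrinsics and any distortion apply to the point x, -y, -z); pixel columns grow to the right and rows downward; lengths in m; the calibration is good to about 2 mm. A picture is of the moment at which its call begins.
- robot.finish_job(): hands the job in; it is judged then, once.
The state is a dict: "time_s": time; "joint_positions": joint angles; "qvel": joint speeds; "tau": joint torques, N m; "ee_pos": TCP position; "tcp_rot": TCP orientation; "wrist_force": force on the tool from outside, world axes, zero at the start; "ft_torque": the same for the moment, N m; "width": opening from 0.0 (shut) to 1.0 (fully open); "finger_force": force on a finger pad.
Only numpy, scipy, OpenCV 4.12 (cv2) and the standard library are available. Lean on these libraries where they do the work, as an engineer would, in place of code of your own. Each camera call takes 0.05 s, during which the arm holds its last target. There are 200 camera calls.

## Working session

There is one attempt and no reset: what is moved stays moved. The work goes in short steps, Python scripts to look and compute and a tool call to move; the robot and the scene stay as the last step left them, time stands still between calls to the robot, and variables do not carry over. Pictures are saved under pics/ and viewed, at most 10 in all, crops included, and the job is handed in when it is done.

Besides the shell and the picture viewer there is one more tool, called after ">>>" as name(argument=value, ...), one argument or row to a line, values as JSON. send_rows: Moves the arm, as the interface text tells. Its arguments: {"type":"object","properties":{"rows":{"type":"array"},"jaw":{"type":"number"},"grip_force":{"type":"number"}},"required":["rows"]}

```bash
mkdir -p pics
cat > h.py <<'E'
import numpy as np, cv2
from rig import robot
def cap(n):
    c=robot.capture(n); return c
def world(c):
    K=np.array(c['intrinsics']);z=c['z_map'];h,w=z.shape
    u,v=np.meshgrid(np.arange(w),np.arange(h))
    p=cv2.undistortPoints(np.stack([u,v],-1).reshape(-1,1,2).astype(float),K,np.array([c['k1'],0,0,0.])).reshape(h,w,2)
    P=np.stack([p[...,0]*z,-p[...,1]*z,-z,np.ones_like(z)],-1)@np.array(c['pose']).T
    P=P[...,:3]; P[z==0]=np.nan
    return P
E
python3 - <<'E'
from h import *
for n in('scene','top'):
    c=cap(n); cv2.imwrite(f'pics/{n}0.png',c['pixels'][...,::-1]); np.save(n+'W.npy',world(c)); np.save(n+'P.npy',c['pixels']); print(np.round(c['pose'],3))
s=robot.read_state(); print(s['time_s'],s['tcp_rot'],s['ee_pos'],s['wrist_force'])
E
```

```text
[[ 0.02  -0.827  0.562  1.244]
 [ 1.     0.014 -0.014 -0.042]
 [ 0.004  0.562  0.827  1.104]
 [ 0.     0.     0.     1.   ]]
[[-0.025  0.996 -0.087  0.52 ]
 [-0.999 -0.026 -0.018 -0.019]
 [-0.02   0.087  0.996  0.975]
 [ 0.     0.     0.     1.   ]]
0.1 [[-9.71399775e-01  2.37449336e-01 -5.38012263e-04]
 [ 2.37449850e-01  9.71398927e-01 -1.30150362e-03]
 [ 2.13583365e-04 -1.39203125e-03 -9.99999008e-01]] [0.12451483 0.50964088 0.2261155 ] [0.19467547 0.6036396  0.3382965 ]
```

View pics/scene0.png

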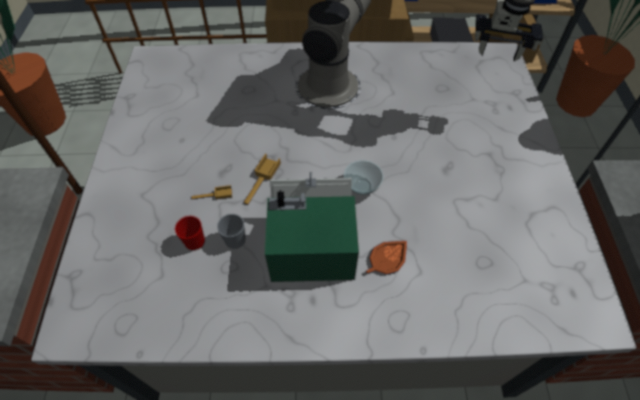

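View pics/top0.png

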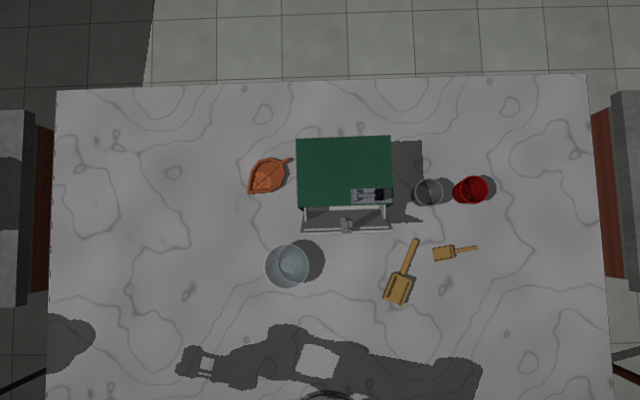

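The scene and top views show the housing with its open front towards the robot. In the top view the roof spans about (297,137) to (392,207), the tilted panel edge is at row 230 and the loop at (347,226). The thumb piece is at (378,195), the bowl at (288,265), the scoop at (402,275) and the grey cup at (428,190).

Run:
```python
from h import *
W=np.load('topW.npy');P=np.load('topP.npy').astype(int)
S=np.load('sceneW.npy')
g=(P[...,1]>P[...,0]*1.5)&(P[...,1]>P[...,2]*1.15)&(abs(W[...,2]-.155)<.012)
print(g.sum()); Q=W[g]; r=cv2.minAreaRect((Q[:,:2]*1000).astype(np.float32)); print(r,cv2.boxPoints(r), np.median(Q[:,2]))
# fitted left/right/back edges
def box(W,x0,x1,y0,y1,z0,z1):
    m=(W[...,0]>x0)&(W[...,0]<x1)&(W[...,1]>y0)&(W[...,1]<y1)&(W[...,2]>z0)&(W[...,2]<z1);return m
for c in range(296,398,8):
    print(c,[tuple(np.round(W[rr,c]*1000).astype(int)) for rr in range(204,238,4)])
print('thumb top'); 
for M in(W,S):
    m=box(M,.3,.7,-.3,.2,.178,.24); Q=M[m]; print(m.sum()); print(np.round(Q[::max(1,len(Q)//25)]*1000).astype(int).tolist())
```

```text
5759
((661.8535766601562, -57.50947570800781), (159.38796997070312, 218.1063995361328), 0.331599622964859) [[ 581.5298     51.080673]
 [ 582.7921   -167.02208 ]
 [ 742.17737  -166.09962 ]
 [ 740.91504    52.003128]] 0.15551414932795504
296 [(np.int64(602), np.int64(68), np.int64(3)), (np.int64(591), np.int64(68), np.int64(0)), (np.int64(580), np.int64(69), np.int64(0)), (np.int64(569), np.int64(69), np.int64(0)), (np.int64(559), np.int64(69), np.int64(-2)), (np.int64(548), np.int64(69), np.int64(3)), (np.int64(537), np.int64(69), np.int64(0)), (np.int64(526), np.int64(69), np.int64(1)), (np.int64(515), np.int64(70), np.int64(-1))]
304 [(np.int64(588), np.int64(36), np.int64(157)), (np.int64(583), np.int64(39), np.int64(106)), (np.int64(573), np.int64(40), np.int64(104)), (np.int64(564), np.int64(40), np.int64(99)), (np.int64(554), np.int64(41), np.int64(96)), (np.int64(544), np.int64(40), np.int64(110)), (np.int64(534), np.int64(38), np.int64(135)), (np.int64(525), np.int64(38), np.int64(147)), (np.int64(515), np.int64(48), np.int64(-1))]
312 [(np.int64(588), np.int64(18), np.int64(1
[... 4881 characters left out ...]
 184], [596, -134, 194], [595, -122, 186], [594, -136, 194], [592, -123, 195], [591, -138, 195], [591, -129, 180], [546, -59, 183], [540, -55, 186], [535, -57, 185], [531, -59, 187], [524, -59, 183]]
136
[[526, -62, 181], [540, -59, 190], [548, -62, 188], [550, -62, 183], [595, -134, 200], [595, -137, 191], [596, -125, 193], [600, -129, 194], [607, -134, 199], [596, -81, 183], [610, -133, 200], [598, -81, 182], [608, -137, 192], [610, -124, 195], [610, -139, 192], [614, -126, 197], [615, -141, 194], [614, -129, 193], [606, -77, 180], [618, -131, 194], [610, -81, 182], [617, -136, 189], [617, -124, 189], [618, -137, 186], [619, -125, 187], [617, -137, 181], [619, -125, 183], [619, -130, 179]]
```

>>> send_rows(
  rows=[
    {"tx": -0.03, "ty": -0.026, "wz": -2},
    {"tx": -0.06, "ty": -0.052, "wz": -4},
    {"tx": -0.09, "ty": -0.078, "wz": -6},
    {"tx": -0.12, "ty": -0.104, "wz": -8},
    {"tx": -0.15, "ty": -0.13, "wz": -10},
    {"tx": -0.18, "ty": -0.156, "wz": -12},
    {"tx": -0.21, "ty": -0.182, "wz": -13.4},
    {"tx": -0.241, "ty": -0.209, "wz": -13.4},
  ],
  jaw=-1,
)

```text
invalid input
```

>>> send_rows(
  rows=[
    {"tx": -0.03, "ty": -0.026, "tz": 0, "wx": 0, "wy": 0, "wz": -2},
    {"tx": -0.06, "ty": -0.052, "tz": 0, "wx": 0, "wy": 0, "wz": -4},
    {"tx": -0.09, "ty": -0.078, "tz": 0, "wx": 0, "wy": 0, "wz": -6},
    {"tx": -0.12, "ty": -0.104, "tz": 0, "wx": 0, "wy": 0, "wz": -8},
    {"tx": -0.15, "ty": -0.13, "tz": 0, "wx": 0, "wy": 0, "wz": -10},
    {"tx": -0.18, "ty": -0.156, "tz": 0, "wx": 0, "wy": 0, "wz": -12},
    {"tx": -0.21, "ty": -0.182, "tz": 0, "wx": 0, "wy": 0, "wz": -13.4},
    {"tx": -0.241, "ty": -0.209, "tz": 0, "wx": 0, "wy": 0, "wz": -13.4},
  ],
  jaw=-1,
)

```text
time_s: 0.9
ee_pos: [0.3096, 0.2483, 0.2266]
tcp_rot: [[-1.0, 0.005, -0.0], [0.005, 1.0, 0.0], [0.0, 0.0, -1.0]]
wrist_force: [1.3, -0.6, -0.2]
width: 0.354
finger_force: 0.0
```

>>> send_rows(
  rows=[
    {"tx": -0.019, "ty": -0.032, "tz": 0, "wx": 0, "wy": 0, "wz": 0},
    {"tx": -0.038, "ty": -0.065, "tz": 0, "wx": 0, "wy": 0, "wz": 0},
    {"tx": -0.057, "ty": -0.097, "tz": 0, "wx": 0, "wy": 0, "wz": 0},
    {"tx": -0.075, "ty": -0.13, "tz": 0, "wx": 0, "wy": 0, "wz": 0},
    {"tx": -0.094, "ty": -0.162, "tz": 0, "wx": 0, "wy": 0, "wz": 0},
    {"tx": -0.113, "ty": -0.195, "tz": 0, "wx": 0, "wy": 0, "wz": 0},
    {"tx": -0.132, "ty": -0.227, "tz": 0, "wx": 0, "wy": 0, "wz": 0},
    {"tx": -0.15, "ty": -0.258, "tz": 0, "wx": 0, "wy": 0, "wz": 0},
  ],
)

```text
time_s: 1.7
ee_pos: [0.458, -0.0107, 0.2265]
tcp_rot: [[-1.0, 0.006, -0.0], [0.006, 1.0, 0.0], [0.0, 0.0, -1.0]]
wrist_force: [0.6, 1.5, 0.3]
width: 0.005
finger_force: 0.0
```

>>> send_rows(
  rows=[
    {"tx": 0, "ty": 0, "tz": 0.02, "wx": 0, "wy": 0, "wz": 0},
    {"tx": 0, "ty": 0, "tz": 0.04, "wx": 0, "wy": 0, "wz": 0},
    {"tx": 0, "ty": 0, "tz": 0.06, "wx": 0, "wy": 0, "wz": 0},
    {"tx": 0, "ty": 0, "tz": 0.08, "wx": 0, "wy": 0, "wz": 0},
    {"tx": 0, "ty": 0, "tz": 0.09, "wx": 0, "wy": 0, "wz": 0},
    {"tx": 0, "ty": 0, "tz": 0.09, "wx": 0, "wy": 0, "wz": 0},
  ],
)

```text
time_s: 2.3
ee_pos: [0.4567, -0.009, 0.1355]
tcp_rot: [[-1.0, 0.006, -0.003], [0.006, 1.0, 0.001], [0.003, 0.001, -1.0]]
wrist_force: [-0.3, 0.5, -0.3]
width: 0.006
finger_force: 0.0
```

>>> send_rows(
  rows=[
    {"tx": -0.015, "ty": 0, "tz": 0, "wx": 0, "wy": 0, "wz": 0},
    {"tx": -0.03, "ty": 0, "tz": 0, "wx": 0, "wy": 0, "wz": 0},
    {"tx": -0.04, "ty": 0, "tz": 0, "wx": 0, "wy": 0, "wz": 0},
    {"tx": -0.05, "ty": 0, "tz": -0.001, "wx": 0, "wy": 0, "wz": 0},
    {"tx": -0.06, "ty": 0, "tz": -0.003, "wx": 0, "wy": 0, "wz": 0},
    {"tx": -0.07, "ty": 0, "tz": -0.004, "wx": 0, "wy": 0, "wz": 0},
    {"tx": -0.08, "ty": 0, "tz": -0.006, "wx": 0, "wy": 0, "wz": 0},
    {"tx": -0.09, "ty": 0, "tz": -0.008, "wx": 0, "wy": 0, "wz": 0},
  ],
)

```text
time_s: 3.1
ee_pos: [0.5478, -0.0094, 0.1449]
tcp_rot: [[-1.0, 0.006, -0.001], [0.006, 1.0, 0.001], [0.001, 0.001, -1.0]]
wrist_force: [-1.8, 1.6, -1.2]
width: 0.003
finger_force: 1.3
```

>>> send_rows(
  rows=[
    {"tx": -0.005, "ty": 0, "tz": 0, "wx": 0, "wy": 0, "wz": 0},
    {"tx": -0.01, "ty": 0, "tz": 0, "wx": 0, "wy": 0, "wz": 0},
    {"tx": -0.014, "ty": 0, "tz": 0, "wx": 0, "wy": 0, "wz": 0},
    {"tx": -0.016, "ty": 0, "tz": 0, "wx": 0, "wy": 0, "wz": 0},
    {"tx": -0.016, "ty": 0, "tz": 0, "wx": 0, "wy": 0, "wz": 0},
  ],
)

```text
time_s: 3.6
ee_pos: [0.564, -0.0098, 0.1446]
tcp_rot: [[-1.0, 0.006, 0.001], [0.006, 1.0, 0.0], [-0.001, 0.0, -1.0]]
wrist_force: [0.5, -0.1, 0.2]
width: 0.004
finger_force: 0.0
```

Run:
```python
from h import *
c=cap('top'); W=world(c); P=c['pixels']
for col in (312,366,376):
    print(col,[tuple(np.round(W[r,col]*1000).astype(int).tolist()) for r in range(196,224,2)])
cv2.imwrite('pics/top1.png',cv2.resize(P[120:260,240:480],None,fx=3,fy=3)[...,::-1])
```

```text
312 [(569, 2, 506), (566, 2, 506), (564, 2, 506), (561, 2, 504), (559, 2, 505), (556, 2, 503), (553, 2, 505), (551, 2, 504), (548, 2, 504), (546, 2, 501), (543, 2, 500), (541, 3, 499), (538, 3, 497), (536, 3, 494)]
366 [(567, -69, 504), (565, -69, 505), (562, -69, 500), (560, -69, 502), (557, -69, 503), (554, -69, 502), (552, -69, 501), (550, -69, 496), (547, -69, 496), (544, -69, 494), (542, -69, 494), (539, -69, 491), (537, -69, 489), (534, -70, 485)]
376 [(598, -123, 193), (594, -123, 192), (591, -124, 182), (588, -127, 161), (584, -128, 155), (579, -127, 162), (575, -127, 154), (576, -138, 71), (574, -147, 4), (569, -147, 4), (564, -147, 3), (558, -146, 3), (553, -147, 0), (548, -146, 0)]
```

View pics/top1.png

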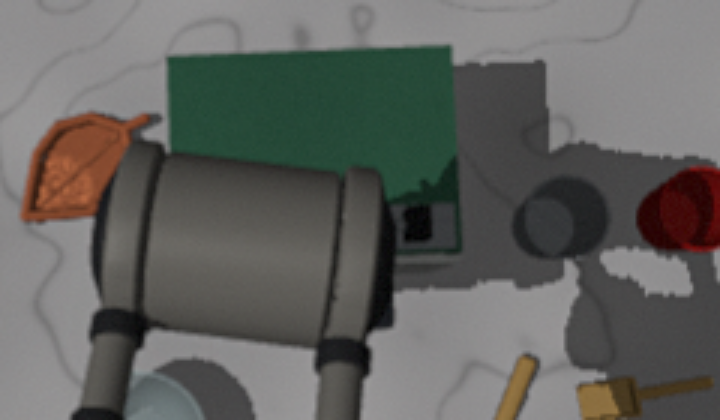

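The crop shows the arm over the bin, with the panel edge almost flush beside the thumb piece at about (418,222); it still needs a little more push.

>>> send_rows(
  rows=[
    {"tx": -0.002, "ty": 0, "tz": 0, "wx": 0, "wy": 0, "wz": 0},
    {"tx": -0.004, "ty": 0, "tz": 0, "wx": 0, "wy": 0, "wz": 0},
    {"tx": -0.005, "ty": 0, "tz": 0, "wx": 0, "wy": 0, "wz": 0},
    {"tx": -0.005, "ty": 0, "tz": 0, "wx": 0, "wy": 0, "wz": 0},
  ],
)

```text
time_s: 4.05
ee_pos: [0.5651, -0.0098, 0.1447]
tcp_rot: [[-1.0, 0.005, -0.008], [0.005, 1.0, 0.0], [0.008, -0.0, -1.0]]
wrist_force: [-15.3, -0.6, 10.0]
width: 0.004
finger_force: 7.2
```

>>> send_rows(
  rows=[
    {"tx": -0.005, "ty": 0, "tz": 0, "wx": 0, "wy": 0, "wz": 0},
    {"tx": 0.01, "ty": 0, "tz": 0, "wx": 0, "wy": 0, "wz": 0},
    {"tx": 0.03, "ty": 0, "tz": 0, "wx": 0, "wy": 0, "wz": 0},
    {"tx": 0.05, "ty": 0, "tz": 0, "wx": 0, "wy": 0, "wz": 0},
    {"tx": 0.06, "ty": 0, "tz": -0.03, "wx": 0, "wy": 0, "wz": 0},
    {"tx": 0.06, "ty": 0, "tz": -0.06, "wx": 0, "wy": 0, "wz": 0},
    {"tx": 0.06, "ty": -0.03, "tz": -0.09, "wx": 0, "wy": 0, "wz": 0},
    {"tx": 0.06, "ty": -0.06, "tz": -0.1, "wx": 0, "wy": 0, "wz": 0},
  ],
)

```text
time_s: 4.85
ee_pos: [0.5097, -0.07, 0.2483]
tcp_rot: [[-1.0, 0.004, 0.006], [0.004, 1.0, -0.002], [-0.006, -0.002, -1.0]]
wrist_force: [0.6, -0.5, -0.1]
width: 0.006
finger_force: 0.0
```

>>> send_rows(
  rows=[
    {"tx": 0, "ty": -0.03, "tz": 0, "wx": 0, "wy": 0, "wz": 0},
    {"tx": 0, "ty": -0.06, "tz": 0, "wx": 0, "wy": 0, "wz": 0},
    {"tx": 0, "ty": -0.09, "tz": 0, "wx": 0, "wy": 0, "wz": 0},
    {"tx": 0, "ty": -0.115, "tz": 0, "wx": 0, "wy": 0, "wz": 0},
    {"tx": 0, "ty": -0.115, "tz": 0, "wx": 0, "wy": 0, "wz": 0},
  ],
)

```text
time_s: 5.35
ee_pos: [0.5076, -0.1874, 0.2445]
tcp_rot: [[-1.0, 0.009, 0.001], [0.009, 1.0, -0.001], [-0.001, -0.001, -1.0]]
wrist_force: [-0.0, 0.3, -0.5]
width: 0.004
finger_force: 0.0
```

Run:
```python
from h import *
print(robot.read_state()['ee_pos'],robot.read_state()['wrist_force'])
for n in('top','scene'):
    c=cap(n); W=world(c); P=c['pixels']
    with np.errstate(all='ignore'):
        m=(W[...,0]>.53)&(W[...,0]<.7)&(abs(W[...,1]+.06)<.12)&(W[...,2]>.172)&(W[...,2]<.21)
    Q=W[m]; print(n,m.sum())
    th=Q[Q[:,1]<-.1]; lo=Q[Q[:,1]>-.1]
    for q in(th,lo):
        if len(q): print(len(q),np.round(np.percentile(q,[2,50,98],axis=0),3).tolist())
    with np.errstate(all='ignore'):
        for y in (0.0,-.02,-.09):
            k=(abs(W[...,1]-y)<.004)&(W[...,2]>.14)&(W[...,2]<.18)&(W[...,0]<.6); print(y,np.round(np.sort(W[k][:,0])[:6],3))
    f=(slice(120,260),slice(240,480)) if n=='top' else (slice(130,300),slice(160,430))
    cv2.imwrite(f'pics/{n}2.png',cv2.resize(P[f],None,fx=2.5,fy=2.5)[...,::-1])
```

```text
[ 0.50758611 -0.18741643  0.24454476] [-0.04282707  0.30185053 -0.45702558]
top 272
149 [[0.591, -0.139, 0.173], [0.602, -0.126, 0.192], [0.614, -0.102, 0.2]]
123 [[0.59, -0.099, 0.172], [0.601, -0.076, 0.183], [0.614, -0.054, 0.191]]
0.0 [0.574 0.574 0.574 0.575 0.576 0.576]
-0.02 [0.575 0.575 0.575 0.575 0.577 0.577]
-0.09 [0.575 0.576 0.576 0.576 0.577 0.578]
scene 217
126 [[0.595, -0.141, 0.172], [0.61, -0.13, 0.191], [0.619, -0.102, 0.2]]
91 [[0.595, -0.099, 0.173], [0.609, -0.076, 0.182], [0.619, -0.057, 0.191]]
0.0 [0.061 0.062 0.062 0.063 0.065 0.065]
-0.02 [0.06  0.06  0.061 0.061 0.062 0.062]
-0.09 [0.58  0.58  0.581 0.583 0.584 0.584]
```

View pics/top2.png

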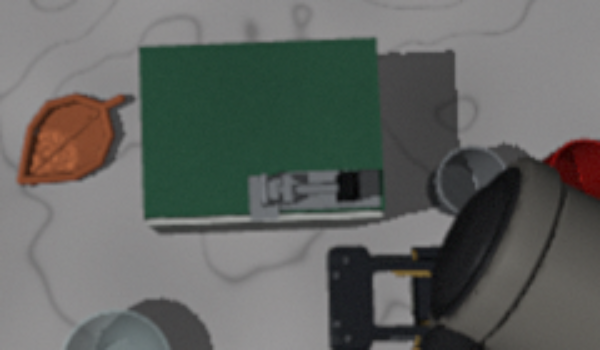

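The bin is shut: the panel is flush with the housing front (crop row ~222). The loop stands in line at (270,190) and the thumb piece is at (350,185). Next I'll go to its -y side.

>>> send_rows(
  rows=[
    {"tx": -0.03, "ty": 0, "tz": 0, "wx": 0, "wy": 0, "wz": 0},
    {"tx": -0.06, "ty": 0, "tz": 0, "wx": 0, "wy": 0, "wz": 0},
    {"tx": -0.085, "ty": 0, "tz": 0, "wx": 0, "wy": 0, "wz": 0},
    {"tx": -0.096, "ty": 0, "tz": 0, "wx": 0, "wy": 0, "wz": 0},
    {"tx": -0.096, "ty": 0, "tz": 0.02, "wx": 0, "wy": 0, "wz": 0},
    {"tx": -0.096, "ty": 0, "tz": 0.045, "wx": 0, "wy": 0, "wz": 0},
    {"tx": -0.096, "ty": 0, "tz": 0.065, "wx": 0, "wy": 0, "wz": 0},
    {"tx": -0.096, "ty": 0, "tz": 0.073, "wx": 0, "wy": 0, "wz": 0},
  ],
)

```text
time_s: 6.25
ee_pos: [0.6028, -0.1831, 0.1696]
tcp_rot: [[-1.0, 0.004, -0.003], [0.004, 1.0, 0.002], [0.003, 0.002, -1.0]]
wrist_force: [-1.1, 0.9, -0.5]
width: 0.005
finger_force: 0.0
```

>>> send_rows(
  rows=[
    {"tx": 0, "ty": 0.005, "tz": 0, "wx": 0, "wy": 0, "wz": 0},
    {"tx": 0, "ty": 0.01, "tz": 0, "wx": 0, "wy": 0, "wz": 0},
    {"tx": 0, "ty": 0.016, "tz": 0, "wx": 0, "wy": 0, "wz": 0},
    {"tx": 0, "ty": 0.022, "tz": 0, "wx": 0, "wy": 0, "wz": 0},
    {"tx": 0, "ty": 0.028, "tz": 0, "wx": 0, "wy": 0, "wz": 0},
    {"tx": 0, "ty": 0.034, "tz": 0, "wx": 0, "wy": 0, "wz": 0},
  ],
)

```text
time_s: 6.85
ee_pos: [0.604, -0.151, 0.1724]
tcp_rot: [[-1.0, 0.006, 0.001], [0.006, 1.0, -0.001], [-0.001, -0.001, -1.0]]
wrist_force: [-0.4, -2.3, 0.9]
width: 0.002
finger_force: 1.2
```

>>> send_rows(
  rows=[
    {"tx": 0, "ty": 0.005, "tz": 0, "wx": 0, "wy": 0, "wz": 0},
    {"tx": 0, "ty": 0.01, "tz": 0, "wx": 0, "wy": 0, "wz": 0},
    {"tx": 0, "ty": 0.015, "tz": 0, "wx": 0, "wy": 0, "wz": 0},
    {"tx": 0, "ty": 0.02, "tz": 0, "wx": 0, "wy": 0, "wz": 0},
    {"tx": 0, "ty": 0.025, "tz": 0, "wx": 0, "wy": 0, "wz": 0},
    {"tx": 0, "ty": 0.028, "tz": 0, "wx": 0, "wy": 0, "wz": 0},
  ],
)

```text
time_s: 7.45
ee_pos: [0.6039, -0.1225, 0.1717]
tcp_rot: [[-1.0, 0.006, -0.0], [0.006, 1.0, 0.0], [0.0, 0.0, -1.0]]
wrist_force: [-0.7, -2.9, 2.4]
width: 0.004
finger_force: 1.1
```

>>> send_rows(
  rows=[
    {"tx": 0, "ty": 0.002, "tz": 0, "wx": 0, "wy": 0, "wz": 0},
    {"tx": 0, "ty": 0.004, "tz": 0, "wx": 0, "wy": 0, "wz": 0},
    {"tx": 0, "ty": 0.005, "tz": 0, "wx": 0, "wy": 0, "wz": 0},
    {"tx": 0, "ty": 0.005, "tz": 0, "wx": 0, "wy": 0, "wz": 0},
  ],
)

```text
time_s: 7.85
ee_pos: [0.6039, -0.1195, 0.1718]
tcp_rot: [[-1.0, 0.006, -0.0], [0.006, 1.0, -0.002], [-0.0, -0.002, -1.0]]
wrist_force: [-1.2, -7.2, 2.4]
width: 0.002
finger_force: 3.6
```

>>> send_rows(
  rows=[
    {"tx": 0, "ty": 0.002, "tz": 0, "wx": 0, "wy": 0, "wz": 0},
    {"tx": 0, "ty": 0.003, "tz": 0, "wx": 0, "wy": 0, "wz": 0},
    {"tx": 0, "ty": 0.003, "tz": 0, "wx": 0, "wy": 0, "wz": 0},
  ],
)

```text
time_s: 8.15
ee_pos: [0.6039, -0.1192, 0.1719]
tcp_rot: [[-1.0, 0.007, 0.0], [0.007, 1.0, -0.007], [-0.0, -0.007, -1.0]]
wrist_force: [-1.7, -16.4, 1.3]
width: 0.002
finger_force: 8.1
```

>>> send_rows(
  rows=[
    {"tx": 0, "ty": -0.005, "tz": 0, "wx": 0, "wy": 0, "wz": 0},
    {"tx": 0, "ty": -0.015, "tz": 0, "wx": 0, "wy": 0, "wz": 0},
    {"tx": 0, "ty": -0.03, "tz": 0, "wx": 0, "wy": 0, "wz": 0},
    {"tx": 0, "ty": -0.035, "tz": 0, "wx": 0, "wy": 0, "wz": 0},
    {"tx": 0, "ty": -0.035, "tz": -0.03, "wx": 0, "wy": 0, "wz": 0},
    {"tx": 0, "ty": -0.035, "tz": -0.06, "wx": 0, "wy": 0, "wz": 0},
    {"tx": 0.03, "ty": -0.035, "tz": -0.08, "wx": 0, "wy": 0, "wz": 0},
    {"tx": 0.06, "ty": -0.05, "tz": -0.08, "wx": 0, "wy": 0, "wz": 0},
  ],
)

```text
time_s: 8.95
ee_pos: [0.5446, -0.1642, 0.2546]
tcp_rot: [[-1.0, 0.004, 0.005], [0.004, 1.0, -0.001], [-0.005, -0.001, -1.0]]
wrist_force: [-0.0, -0.8, 0.9]
width: 0.005
finger_force: 0.0
```

>>> send_rows(
  rows=[
    {"tx": 0.03, "ty": -0.02, "tz": 0, "wx": 0, "wy": 0, "wz": 0},
    {"tx": 0.05, "ty": -0.04, "tz": 0, "wx": 0, "wy": 0, "wz": 0},
    {"tx": 0.05, "ty": -0.05, "tz": 0, "wx": 0, "wy": 0, "wz": 0},
    {"tx": 0.05, "ty": -0.05, "tz": 0, "wx": 0, "wy": 0, "wz": 0},
  ],
)

```text
time_s: 9.35
ee_pos: [0.4936, -0.2156, 0.2519]
tcp_rot: [[-1.0, 0.008, 0.001], [0.008, 1.0, -0.0], [-0.001, -0.0, -1.0]]
wrist_force: [-0.1, 0.4, 0.8]
width: 0.004
finger_force: 0.0
```

Run:
```python
from h import *
s=robot.read_state();print(s['ee_pos'],s['wrist_force'])
c=cap('top'); W=world(c); P=c['pixels']
with np.errstate(all='ignore'):
    m=(W[...,0]>.58)&(W[...,0]<.63)&(abs(W[...,1]+.06)<.12)&(W[...,2]>.187)&(W[...,2]<.21)
    print(np.round(np.percentile(W[m],[2,50,98],axis=0),3).tolist())
    for y in (0.0,-.02,-.13):
        k=(abs(W[...,1]-y)<.004)&(W[...,2]>.14)&(W[...,2]<.18)&(W[...,0]<.6)&(W[...,0]>.5); print(y,np.round(np.sort(W[k][:,0])[:6],3))
cv2.imwrite('pics/top3.png',cv2.resize(P[120:320,230:490],None,fx=2.5,fy=2.5)[...,::-1])
```

```text
[ 0.49359325 -0.21563264  0.25186457] [-0.14634107  0.44113072  0.76458357]
[[0.59, -0.1, 0.187], [0.601, -0.089, 0.193], [0.614, -0.054, 0.201]]
0.0 [0.574 0.574 0.575 0.575 0.576 0.578]
-0.02 [0.575 0.575 0.575 0.575 0.577 0.577]
-0.13 [0.576 0.576 0.576 0.577 0.577 0.577]
```

View pics/top3.png

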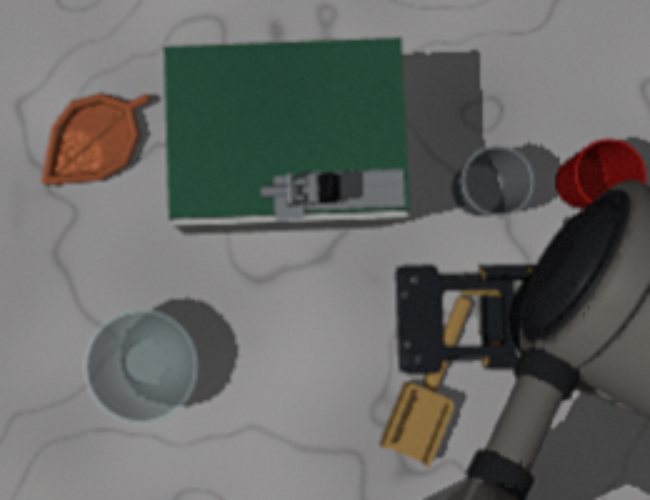

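The bolt's rod now sticks out past the loop at (268,190), with the thumb piece at (330,187). The bin is flush and the loose items are where they were. The thumb face moved from y ≈ -0.141 to -0.100, which is the full travel.

```bash
python3 -c "
from rig import robot
print(robot.finish_job())"
```

```text
the job is handed in; nothing more can be done
None
```

The bin is pushed shut and the bolt is home through the loop (about 40 mm of travel, to its stop), with the bowl, cup, leaf dish and scoop untouched; the job is handed in, though no verdict came back.

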